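# Tuck the drip strip under the splash flap and hold it down

## Task

Pick up the metal drip strip (its black rib is the handle), lay it flat on the grey drip board between the side rims, and slide its rear edge under the green splash flap until the red line on the strip lies right below the flap's front lip, the strip square to the lip. Do not lift the flap, and leave the things around where they are. Finish while still holding the strip, pressing it firmly down flat on the board (about 10 newtons) so that it is ready to be screwed down.

Things in the scene. Friction and masses are not known exactly. Their poses are not given: they have to be found in the camera images.
- strip_grip (a point): centre of the loose drip strip's black upright rib, 22.5 mm above the strip's underside. Rib: 12 mm thick (x), 100 mm long (y), from 4 to 41 mm above the underside; grasp it from above across the 12 mm, fingers closing along x. +x points to the strip's rear edge (to be tucked), 62 mm from this point; the front edge is 23 mm the other way. z up. Strip about 0.18 kg.
- strip_line (a point): middle of the strip's red line, taken on the underside; same axes as strip_grip, 42 mm in +x and 22.5 mm below it. The strip is a flat aluminium plate 85 mm (x) x 140 mm (y) x 5 mm thick; the line runs along y on its upper face, 20 mm before the rear edge.
- board_lip (a point): point on the deck (upper face, 15 mm above the bench) of the fixed grey drip board, straight below the middle of the green flap's front lip; x to the back, under the flap, y left along the lip, z up. The deck reaches 95 mm forward of it; side rims 6 mm high, 172 mm apart inside, run from the front edge to the lip. Behind the lip the deck is free for 85 mm.
- splash_flap (a joint): hinge of the green splash flap: rigid plate 186 mm wide, 4 mm thick, reaching 90 mm forward from its hinge at the board's back. 0 = down at rest, level, underside 9 mm above the deck (upper face 13 mm); grows (rad) as the front lip lifts. 0.14 kg, swings freely, falls back by its weight.
- beaker_mid (a point): middle of a small loose beaker, 53 x 57 x 66 mm, half-way up; a bystander to leave alone
- pen_red: loose red pen lying on the bench, 10 x 142 x 12 mm (long in y), origin under its middle; a bystander to leave alone
- marker_blue: loose blue marker lying on the bench, 14 x 138 x 16 mm (long in y), origin under its middle; a bystander to leave alone
Not all that is in view belongs to the job. Of the things that look like the part that bears strip_grip, the smaller one is meant.

How it is judged:
By the outcome, as a careful person would: the job done as asked, in the order asked, and still so for the second after the job is handed in, while the arm keeps its last pose, push and grip.
It also fails if it takes over 43 s, if anything falls off the work surface, if the arm or the gripper's body presses on something with over 40 N, if the wrist force passes 120 N, or if a joint passes its speed limit or range.

## Robot

A 6-joint arm with a two-finger parallel gripper is mounted at the origin on a cart in front of the work surface, level with it; the furniture and walls round the work are solid. World frame = base frame: x ahead of the robot, y to its left, z up, the work surface at z = 0. Lengths are in m, angles in rad, forces in N, time in s.
With the tool pointing down it reaches from about 0.425 to 1.125 m from the base axis. Payload 14.9 kg.
Tool frame: the origin (TCP) lies between the finger pads; the fingertips stand 19 mm ahead of it and the grasp point (between the pads) is the TCP (ctrl.tcp_to_tips is the distance from the TCP to the fingertips, in m); z points along the fingers, y is the direction in which the jaws open and shut (so a half turn about z gives the same grasp; the last joint's range is limited). The gripper opens to 91 mm and grips with 3 to 60 N. Pads are 32 mm wide; open, the fingers measure 118 mm over their backs; the gripper's body (76 mm by 178 mm) begins 60 mm behind the grasp point.
Start: joints at [-1.334, 0.379, 1.734, -0, 1.028, -0.033], TCP at [0.187, -0.675, 0.233] pointing down, gripper open.
Joint ranges: [-2.77, 2.77], [-0.74, 2.19], [0, 2.66], [-1.06, 4.2], [0.31, 2.87], [-3.08, 3.08]. Speed limits (rad/s): [1.89, 1.89, 2.39, 3.14, 3.14, 3.14].

## Interface

Orientations are given as a unit quaternion [w, x, y, z].
In Python, from cell import ctrl gives the robot as it stands. Calls block until the motion is done:
- ctrl.move_ptp(position, orientation): joint-space move of the TCP to a pose.
- ctrl.move_linear(position, orientation=None, v=0.15, contact_N=None): straight line of the TCP; orientation=None keeps the orientation; v is the mean speed in m/s. With contact_N (N) it stops when the force on the tool has changed by that much, and returns True; else False.
- ctrl.move_joints(angles): joint-space move.
- ctrl.set_gripper(opening, grasp_force=None): finger opening in m; grasp_force is the grip in N (None keeps the last); returns when the fingers have stopped.
- ctrl.sleep(seconds).
- ctrl.inverse_kinematics(position, orientation): joint angles nearest the present ones, or None.
- ctrl.read_state(): the state.
- ctrl.get_image(name): name is "scene" or "side" or "wrist"; returns a dict with "img" (400x640x3 uint8, red, green, blue), "range_z" (400x640 float32, m along the optical axis (not along the pixel's ray), 0 where there is no reading), "K" (3x3 intrinsics, pixels), "R" (3x3) and "t" (3): a world point X has camera coordinates R X + t. Camera axes: x right, y down, z forward; pixel columns grow to the right and rows downward; lengths in m; the calibration is good to about 2 mm. A picture is of the moment at which its call begins.
A pose or a line that the arm cannot do raises ctrl.Unreachable and nothing moves.
- ctrl.hand_in(): hands the job in, once; it reports no verdict.
The state is a dict: "time_s": time; "joint_pos": joint angles; "joint_vel": joint speeds; "joint_efforts": joint torques, N m; "eef_pos": TCP position; "eef_rot": TCP orientation; "force": force on the tool from outside, world axes, zero at the start; "moment": the same for the moment, N m; "finger_gap": finger opening in m.
Only numpy, scipy, OpenCV 4.12 (cv2) and the standard library are available. Lean on these libraries where they do the work, as an engineer would, in place of code of your own. Each camera call takes 0.05 s, during which the arm holds its last target.

## Working session

There is one attempt and no reset: what is moved stays moved. The work goes in short steps, each a Python script; the robot and the scene stay as the last script left them, time stands still between calls to the robot, and variables do not carry over. Pictures are saved under pics/ and viewed, and the job is handed in when it is done.

```bash
mkdir -p pics; ls; cat > h.py <<'E'
import numpy as np, cv2
from cell import ctrl
def snap(name,fn):
    d=ctrl.get_image(name); cv2.imwrite('pics/'+fn+'.png',d['img'][:,:,::-1]); np.savez('pics/'+fn+'.npz',**d); return d
def cloud(d):
    z=d['range_z']; v,u=np.mgrid[0:z.shape[0],0:z.shape[1]]
    K=d['K']; P=np.stack([(u-K[0,2])/K[0,0]*z,(v-K[1,2])/K[1,1]*z,z],-1)
    W=(P-d['t'])@d['R']; W[z==0]=np.nan; return W
E
python3 - <<'E'
from h import *
for n in ['scene','side','wrist']:
    d=snap(n,n+'0'); print(n,-d['R'].T@d['t'],d['R'][2])
s=ctrl.read_state(); print(s['time_s'],s['eef_pos'],s['eef_rot'],s['finger_gap'])
E
```

```text
pics
scene [-0.00722082  0.71501817  0.83490842] [ 0.45382416 -0.58260708 -0.67424968]
side [-0.38117514  0.88517147  0.72908968] [ 0.6435626  -0.60101925 -0.47392303]
wrist [ 0.26785293 -0.65015663  0.38390064] [-0.28791597 -0.07944458 -0.95435473]
0.15 [ 0.18652348 -0.6744034   0.23244277] [-4.20074125e-04  9.90913025e-01  1.34503532e-01 -3.52643195e-05] 0.09098538592321882
```

View pics/scene0.png

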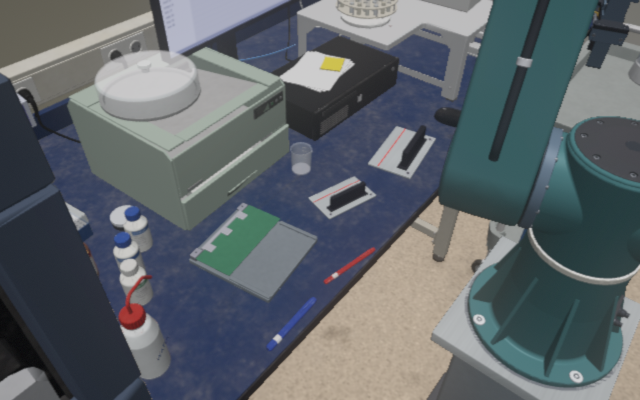

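View pics/side0.png

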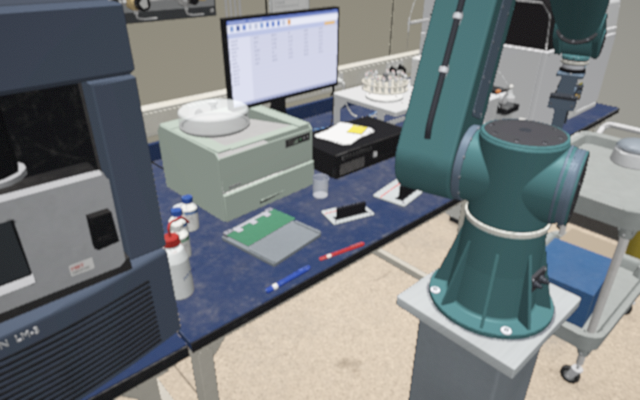

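View pics/wrist0.png

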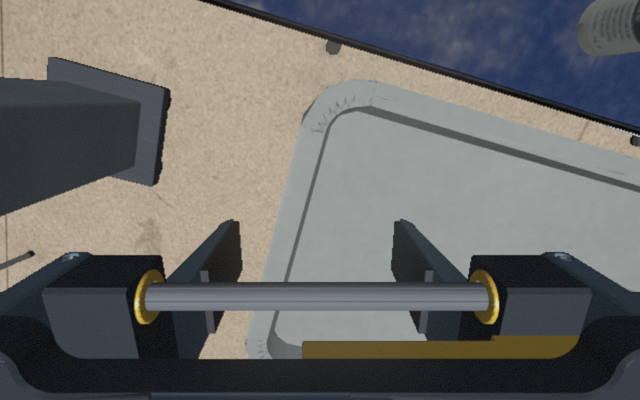

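The scene view shows the board around (255,250) with its green flap to the back left. The smaller strip is at (343,196), the larger look-alike at (403,150), the beaker at (301,158), and the pens at (350,265) and (291,322). Next I'll zoom in and compute 3D positions.

```bash
python3 - <<'E'
from h import *
d=np.load('pics/scene0.npz'); W=cloud(d)
c=cv2.resize(d['img'][120:320,180:450,::-1],None,fx=2.9,fy=2.9,interpolation=cv2.INTER_CUBIC); cv2.imwrite('pics/crop0.png',c[:600,:800])
for n,(u,v) in dict(stripplate=(330,205),strip2=(325,190),rib=(347,190),rib2=(415,140),deck=(265,265),deck2=(290,240),flap=(240,240),flap2=(265,215),bench=(300,200),beak=(301,150),red=(350,265),blue=(291,322)).items(): print(n,W[v,u].round(4))
E
```

```text
stripplate [0.4937 0.0255 0.0195]
strip2 [ 0.542  -0.0178  0.0083]
rib [ 0.4823 -0.0236  0.0386]
rib2 [ 0.4488 -0.2701  0.0588]
deck [0.4907 0.2482 0.0146]
deck2 [0.4941 0.1657 0.0184]
flap [0.5701 0.2397 0.0282]
flap2 [0.5798 0.1518 0.0293]
bench [0.5697 0.0431 0.0025]
beak [ 0.6581 -0.0661  0.0441]
red [0.3577 0.1327 0.0087]
blue [0.3598 0.3176 0.0149]
```

View pics/crop0.png

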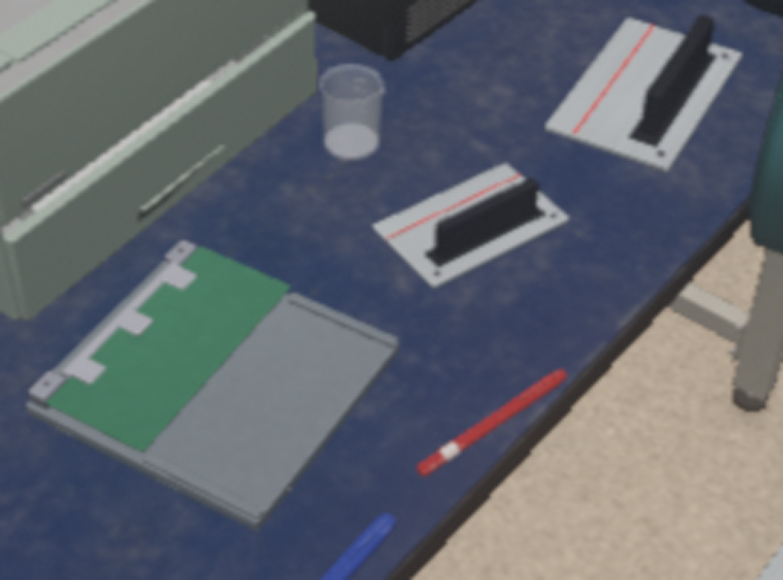

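```bash
cat >> h.py <<'E'
def ray(d,u,v,z):
    K=d['K'];r=np.linalg.inv(K)@np.array([u,v,1.]); R=d['R']; c=-R.T@d['t']; w=R.T@r
    return c+w*(z-c[2])/w[2]
E
python3 - <<'E'
from h import *
d=np.load('pics/scene0.npz')
def p(u,v,z): return ray(d,u/2.9+180-.3,v/2.9+120-.3,z)
for n,u,v,z in [('sRL',374,227,.005),('sRR',508,165,.005),('sFR',568,217,.005),('sFL',435,283,.005),('line L',390,238,.005),('line R',520,176,.005),
 ('lipR',289,289,.028),('lipL',148,449,.028),('flap backR',195,246,.028),('flap backL',50,398,.028),('bFR',396,342,.021),('bFL',258,519,.021),
 ('benchfront',745,215,0),('benchfront',390,578,0)]: print(n,p(u,v,z).round(4))
for n in ['move_joints']: pass
print(ctrl.inverse_kinematics([.48,-.02,.3],[0,1,0,0]))
E
```

```text
sRL [0.5566 0.0265 0.005 ]
sRR [ 0.5174 -0.1079  0.005 ]
sFR [ 0.4402 -0.0857  0.005 ]
sFL [0.4782 0.0459 0.005 ]
line L [0.5382 0.0284 0.005 ]
line R [ 0.501  -0.1027  0.005 ]
lipR [0.5469 0.1407 0.028 ]
lipL [0.5185 0.3169 0.028 ]
flap backR [0.6356 0.1523 0.028 ]
flap backL [0.6049 0.3289 0.028 ]
bFR [0.4534 0.1263 0.021 ]
bFL [0.4244 0.3083 0.021 ]
benchfront [ 0.3295 -0.1876  0.    ]
benchfront [0.3365 0.2773 0.    ]
[-9.01611974e-02 -6.39502827e-02  2.11944239e+00 -4.44089210e-16
  1.08610055e+00  1.48063513e+00]
```

```bash
cat >> h.py <<'E'
def quat(yaw): # tool down, tool x at yaw
    return [0.,float(np.cos(yaw/2)),float(np.sin(yaw/2)),0.]
E
python3 - <<'E'
from h import *
d=np.load('pics/wrist0.npz'); print(d['K'][0],d['K'][1])
pos=np.array([.1865,-.6744,.2324]); yaw=2*np.arctan2(.1345,.9909)
def Rt(y): c,s=np.cos(y),np.sin(y); return np.array([[c,s,0],[s,-c,0],[0,0,-1]])
# camera in tool frame
C=d['R']@Rt(yaw); tc=d['R']@pos+d['t']
def proj(tp,ty,X):
    p=C@(Rt(ty).T@(np.array(X)-tp))+tc; q=d['K']@p; return q[:2]/q[2]
y=np.radians(74.5)
for tp in ([.5,-.03,.3],[.48,-.1,.3],[.46,-.15,.3],[.47,-.12,.35]):
    print(tp,[proj(np.array(tp),y,X).round() for X in ([.5566,.0265,0],[.5174,-.108,0],[.44,-.0857,0],[.478,.0459,0])], ctrl.inverse_kinematics(tp,quat(y)).round(2))
y=np.radians(99.2)
for tp in ([.5,.15,.3],[.5,.1,.3],[.5,.1,.35]):
    print(tp,[proj(np.array(tp),y,X).round() for X in ([.547,.14,.028],[.5185,.317,.028],[.453,.126,.02],[.424,.308,.02],[.605,.329,.028])])
E
```

```text
[311.46282059   0.         316.28266297] [  0.         311.46282059 195.24641418]
[0.5, -0.03, 0.3] [array([346., 109.]), array([342., 204.]), array([289., 204.]), array([288., 111.])] [-0.11 -0.03  2.08 -0.    1.08  0.16]
[0.48, -0.1, 0.3] [array([348.,  52.]), array([344., 157.]), array([289., 156.]), array([287.,  54.])] [-0.25 -0.05  2.1  -0.    1.09  0.02]
[0.46, -0.15, 0.3] [array([354.,   7.]), array([349., 119.]), array([292., 119.]), array([290.,   9.])] [-0.36 -0.06  2.11 -0.    1.09 -0.09]
[0.47, -0.12, 0.35] [array([348.,  41.]), array([344., 138.]), array([294., 137.]), array([293.,  43.])] [-0.3  -0.11  2.06 -0.    1.18 -0.03]
[0.5, 0.15, 0.3] [array([350., 175.]), array([355.,  32.]), array([282., 172.]), array([278.,  28.]), array([426.,  34.])]
[0.5, 0.1, 0.3] [array([357., 139.]), array([363., -15.]), array([287., 137.]), array([283., -19.]), array([437., -13.])]
[0.5, 0.1, 0.35] [array([353., 135.]), array([358.,  -2.]), array([290., 133.]), array([287.,  -5.]), array([423.,  -0.])]
```

```bash
python3 - <<'E'
from h import *
ctrl.move_ptp([.505,.15,.25],quat(np.radians(99.2))); b=snap('wrist','wb')
ctrl.move_ptp([.49,-.06,.22],quat(np.radians(74.5))); s=snap('wrist','ws')
st=ctrl.read_state(); print(st['time_s'],st['eef_pos'],st['force'])
for n in ('wb','ws'):
    i=cv2.imread(f'pics/{n}.png'); cv2.imwrite(f'pics/{n}_c.png',cv2.resize(i[0:270,180:500],None,fx=2.2,fy=2.2,interpolation=cv2.INTER_CUBIC))
E
```

```text
4.2083 [ 0.49044033 -0.05914142  0.22025342] [-0.76465485 -0.06344628  0.32692095]
```

View pics/wb_c.png

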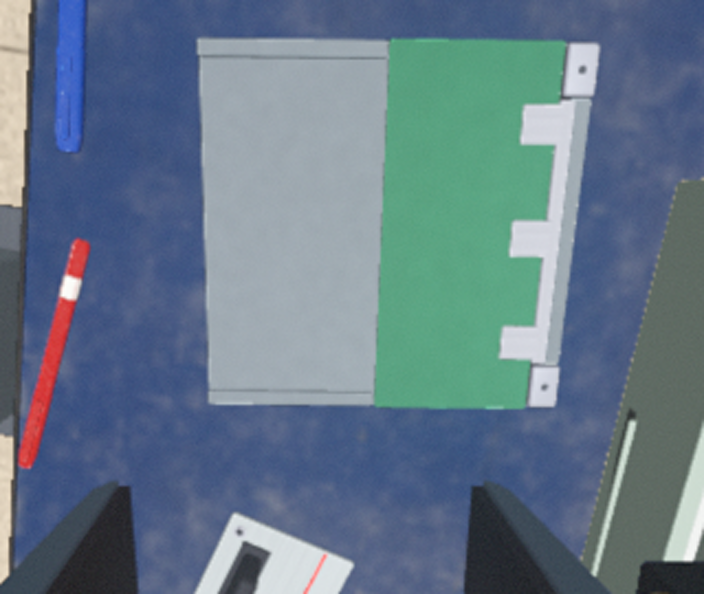

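View pics/ws_c.png

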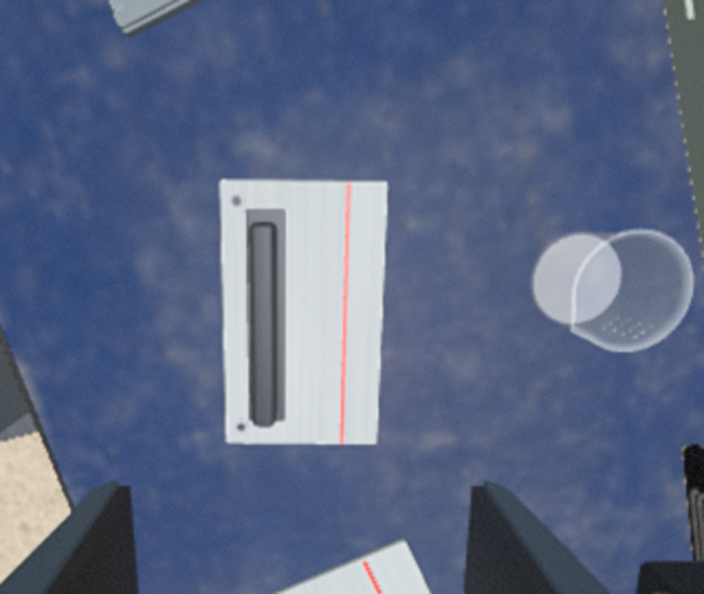

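The wrist views show the board's lip running (388,40)–(374,406) in the crop. The strip's corners are (220,179), (387,181), (377,443) and (227,443), and its red line runs (350,183)–(342,442).

```bash
python3 - <<'E'
from h import *
def f(n,L):
    d=np.load(f'pics/{n}.npz'); 
    return [ray(d,(u+.5)/2.2-.5+180,(v+.5)/2.2-.5,z)[:2] for u,v,z in L]
FL,RL,RR,FR,lL,lR,t1,t2=f('ws',[(220,179,.005),(387,181,.005),(377,443,.005),(227,443,.005),(350,183,.005),(342,442,.005),(263,222,.041),(264,427,.041)])
for a in (FL,RL,RR,FR,lL,lR,t1,t2): print(a.round(4))
print('len',np.linalg.norm(FL-RL),np.linalg.norm(RL-RR),np.linalg.norm(FL-FR))
y=(FL-FR)+(RL-RR)+(lL-lR); psi=np.arctan2(y[1],y[0]); x=np.array([np.sin(psi),-np.cos(psi)]);c=(FL+RL+RR+FR)/4
print('y-axis yaw',np.degrees(psi),'from x', np.degrees(np.arctan2(*((RL-FL)+(RR-FR))[::-1]))+90)
print('grip from corners',c-x*.0195,'line',(lL+lR)/2-x*.042,'rib',(t1+t2)/2, 'rib yaw',np.degrees(np.arctan2(*(t1-t2)[::-1])))
# board
l1,l2,r1,r2,fl,fr,b1,b2=f('wb',[(388,40,.028),(374,406,.028),(385,57,.021),(374,391,.021),(199,55,.021),(209,391,.021),(566,40,.028),(526,408,.028)])
for a in (l1,l2,r1,r2,fl,fr,b1,b2): print(a.round(4))
for p,q in ((l1,l2),(fl,fr)): print('yaw',np.degrees(np.arctan2(*(p-q)[::-1])),np.linalg.norm(p-q))
print('lip mid',(l1+l2)/2,'rimmid',(r1+r2)/2,'depth',np.linalg.norm((fl+fr)/2-(l1+l2)/2))
# depth heights
for n,pts in (('wb',[(300,200),(450,200),(300,300),(100,350),(400,450)]),('ws',[(320,300),(263,320),(450,250)])):
    W=cloud(np.load(f'pics/{n}.npz'))
    for u,v in pts: print(n,u,v,np.nanmedian(W[int(v/2.2)-3:int(v/2.2)+4,int(u/2.2)+180-2:int(u/2.2)+183],(0,1)).round(4))
E
```

```text
[0.4781 0.0517]
[0.5589 0.0285]
[ 0.5215 -0.1055]
[ 0.4399 -0.083 ]
[0.5407 0.0325]
[ 0.5026 -0.0996]
[0.495  0.0259]
[ 0.4676 -0.0693]
len 0.08406840916268128 0.1390643254445897 0.1400119474431076
y-axis yaw 74.1887897694297 from x 74.26452301823728
grip from corners [ 0.4808264  -0.02174291] line [ 0.48122904 -0.02212114] rib [ 0.48128317 -0.0216953 ] rib yaw 73.94404017772416
[0.5199 0.3221]
[0.5484 0.1404]
[0.5204 0.3161]
[0.5478 0.1474]
[0.4291 0.3022]
[0.4546 0.1323]
[0.6051 0.3359]
[0.6334 0.153 ]
yaw 98.91365354323929 0.18388570442653054
yaw 98.56282587360693 0.17185137426465794
lip mid [0.53414561 0.23125707] rimmid [0.53410614 0.23174227] depth 0.09334645698028156
wb 300 200 [0.4892 0.2436 0.0151]
wb 450 200 [0.5656 0.2557 0.0277]
wb 300 300 [0.4978 0.1909 0.0149]
wb 100 350 [ 3.856e-01  1.409e-01 -3.000e-04]
wb 400 450 [ 0.5731  0.1083 -0.    ]
ws 320 300 [ 0.5109 -0.0197  0.0048]
ws 263 320 [ 0.482  -0.0172  0.0409]
ws 450 250 [ 5.835e-01 -1.280e-02 -4.000e-04]
```

```bash
python3 - <<'E'
from h import *
q=quat(np.radians(74.2)); g=[.4812,-.0219]
ctrl.move_ptp(g+[.09],q)
ctrl.set_gripper(.05)
print('contact',ctrl.move_linear(g+[.029],v=.06,contact_N=8))
ctrl.set_gripper(0.0,45)
s=ctrl.read_state(); print(s['time_s'],s['eef_pos'],s['force'],s['finger_gap'])
ctrl.move_linear(g+[.08],v=.1)
s=ctrl.read_state(); print(s['time_s'],s['eef_pos'],s['force'],s['finger_gap'])
snap('wrist','w2'); snap('scene','s2')
i=cv2.imread('pics/s2.png'); cv2.imwrite('pics/s2_c.png',cv2.resize(i[120:320,180:450],None,fx=2.9,fy=2.9,interpolation=cv2.INTER_CUBIC))
E
```

```text
contact False
7.4167 [ 0.48125728 -0.02190014  0.02903747] [-0.09182824 -0.43152545  1.42571843] 0.011989187152469123
8.075 [ 0.48103807 -0.0218755   0.07980546] [-0.6798982   0.17530792 -1.58549636] 0.01157268936743858
```

View pics/w2.png

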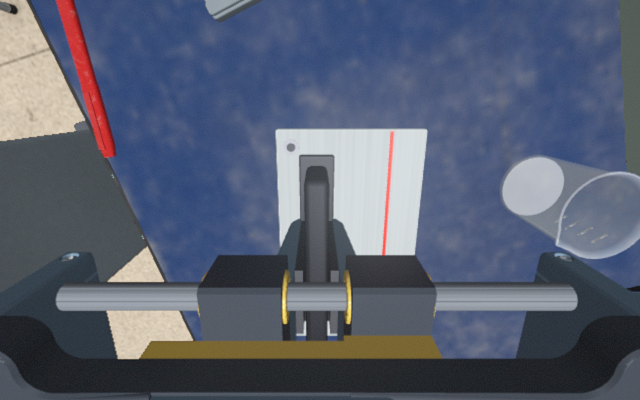

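View pics/s2_c.png

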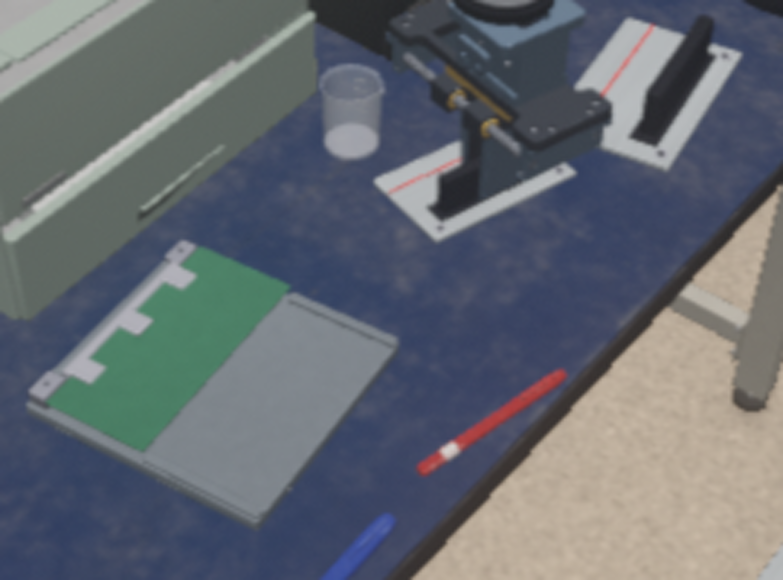

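The strip is held level, with the gap at about 12 mm. Next I carry it over the deck in front of the flap and lower it onto the board.

```bash
python3 - <<'E'
from h import *
y=np.radians(98.8); q=quat(y); X=np.array([np.sin(y),-np.cos(y)]); lip=np.array([.534,.2315])
p=lip-X*.0685
ctrl.move_ptp([*p,.085],q)
ctrl.move_linear([*p,.053],v=.1)
print(ctrl.move_linear([*p,.036],v=.02,contact_N=4))
s=ctrl.read_state(); print(s['time_s'],s['eef_pos'],s['force'],s['moment'],s['finger_gap'])
d=snap('wrist','w3'); snap('scene','s3')
i=cv2.imread('pics/s3.png'); cv2.imwrite('pics/s3_c.png',cv2.resize(i[180:310,170:330],None,fx=4.6,fy=4.6,interpolation=cv2.INTER_CUBIC))
i=cv2.imread('pics/w3.png'); cv2.imwrite('pics/w3_c.png',cv2.resize(i[100:300,200:450],None,fx=3,fy=3,interpolation=cv2.INTER_CUBIC))
E
```

```text
True
10.1417 [0.46637277 0.22109422 0.04379797] [-0.02443707 -0.12638553  4.02282839] [-0.0660761   0.1234928  -0.02258053] 0.011546360331547259
```

View pics/w3_c.png

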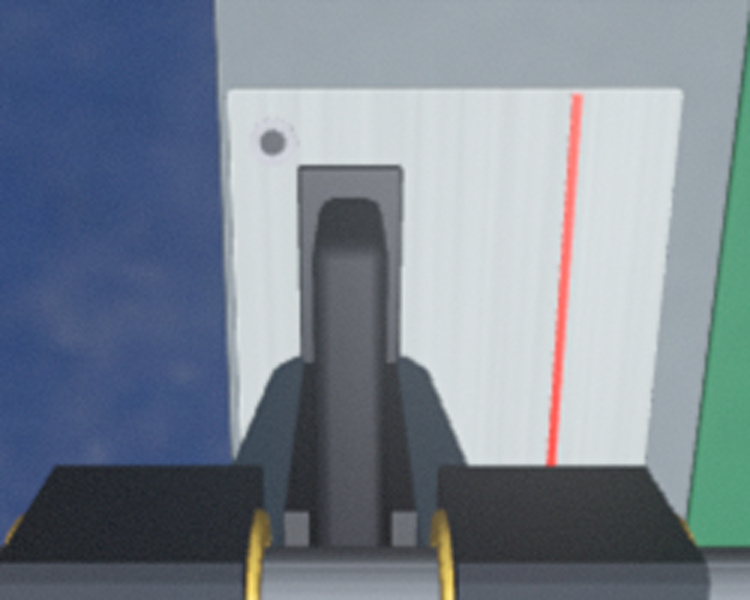

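View pics/s3_c.png

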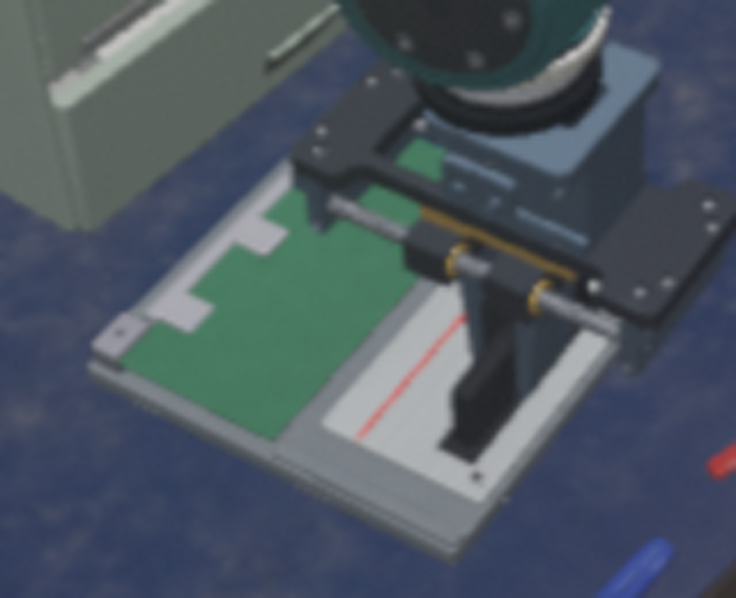

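```bash
cat > m.py <<'E'
from h import *
def fitline(d,kind,z,rows):
    im=d['img'].astype(int); r,g,b=im[...,0],im[...,1],im[...,2]; P=[]
    for v in range(*rows):
        if kind=='red':
            w=np.clip(r[v]-(g[v]+b[v])/2-15,0,None).astype(float); w[:250]=0; w[480:]=0
            if w.sum()<40: continue
            u=(w*np.arange(640)).sum()/w.sum()
        else:
            s=(g[v]-r[v]).astype(float); k=np.where(s[300:560]>25)[0]
            if len(k)<10: continue
            k=k[0]+300; a,c=s[k-3],s[k+4]; m=(a+c)/2
            j=k-3
            while s[j]<m: j+=1
            u=j-1+(m-s[j-1])/(s[j]-s[j-1])
        P.append(ray(d,u,v,z)[:2])
    P=np.array(P); 
    vx,vy,x0,y0=cv2.fitLine(P.astype(np.float32),cv2.DIST_HUBER,0,1e-4,1e-4).ravel()
    if vy<0: vx,vy=-vx,-vy
    return np.array([x0,y0]),np.array([vx,vy]),len(P)
def rel(d,rows):
    p,v,n=fitline(d,'red',.020,rows); p2,v2,n2=fitline(d,'green',.028,rows)
    nrm=np.array([v2[1],-v2[0]])
    yr=np.degrees(np.arctan2(v[1],v[0])); yl=np.degrees(np.arctan2(v2[1],v2[0]))
    print('n',n,n2,'yaw red %.2f lip %.2f'%(yr,yl),'line->lip dist mm at line centroid %.2f'%(1e3*(p2-p)@nrm), 'pts',p.round(4),p2.round(4))
E
python3 - <<'E'
from m import *
rel(np.load('pics/w3.npz'),(133,252))
d=np.load('pics/wb.npz'); print(fitline(d,'green',.028,(22,180)))
E
```

```text
n 119 119 yaw red 98.85 lip 98.65 line->lip dist mm at line centroid 26.76 pts [0.5025 0.2601] [0.5286 0.2667]
(array([0.5336123 , 0.23681238], dtype=float32), array([-0.15020147,  0.9886554 ], dtype=float32), 158)
```

```bash
python3 - <<'E'
from m import *
y=np.radians(98.65); q=quat(y); X=np.array([np.sin(y),-np.cos(y)])
s=ctrl.read_state(); p=np.array(s['eef_pos'][:2]); z=s['eef_pos'][2]; print(s['force'])
print(ctrl.move_linear([*(p+X*.022),z],q,v=.03,contact_N=12))
s=ctrl.read_state(); print(s['time_s'],s['eef_pos'],s['force'],s['moment'],s['finger_gap'])
d=snap('wrist','w4'); rel(d,(133,252)); snap('scene','s4')
i=cv2.imread('pics/s4.png'); cv2.imwrite('pics/s4_c.png',cv2.resize(i[180:310,170:330],None,fx=4.6,fy=4.6,interpolation=cv2.INTER_CUBIC))
i=cv2.imread('pics/w4.png'); cv2.imwrite('pics/w4_c.png',cv2.resize(i[100:300,200:450],None,fx=3,fy=3,interpolation=cv2.INTER_CUBIC))
W=cloud(d); print('flap z',np.nanmedian(W[150:230,470:500,2]))
E
```

```text
[1.07655039 1.08901095 2.58317882]
True
10.4583 [0.46638784 0.22109296 0.04381302] [-2.33886265  0.00780343  5.48804204] [ 0.06685781 -0.10298937  0.07442711] 0.011663768347673499
n 119 119 yaw red 98.85 lip 98.64 line->lip dist mm at line centroid 26.76 pts [0.5025 0.2602] [0.5283 0.2688]
flap z 0.02779478393181359
```

View pics/w4_c.png

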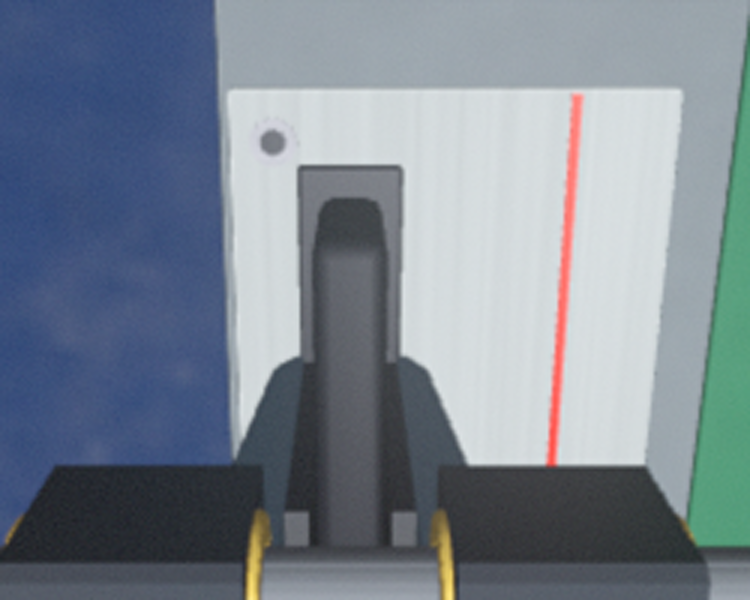

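View pics/s4_c.png

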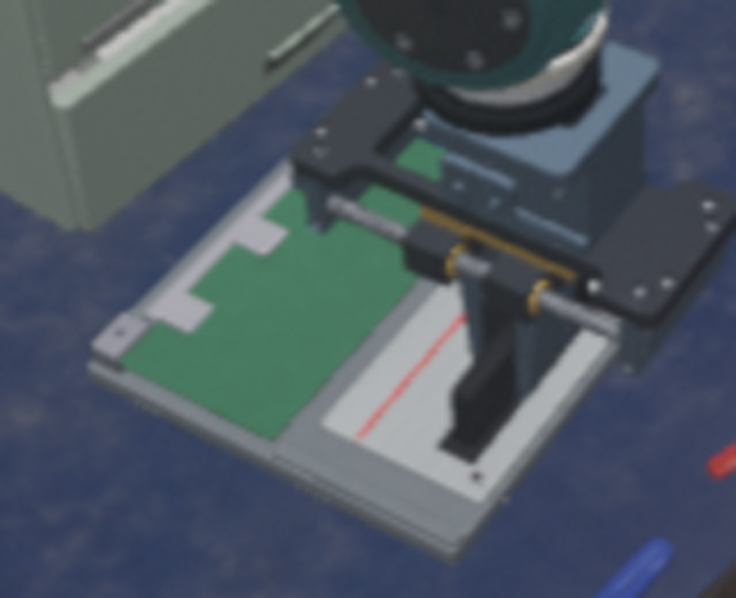

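The move stopped straight away on a friction transient, and nothing shifted. I'll retry in a short step with a higher threshold.

```bash
python3 - <<'E'
from m import *
y=np.radians(98.65); q=quat(y); X=np.array([np.sin(y),-np.cos(y)])
s=ctrl.read_state(); p=np.array(s['eef_pos'][:2]); print(s['force'])
for a in (.010,.022):
    c=ctrl.move_linear([*(p+X*a),.0438],q,v=.03,contact_N=30)
    s=ctrl.read_state(); print(c,s['time_s'],s['eef_pos'],s['force'],s['moment'],s['finger_gap'])
    d=snap('wrist','w5_%d'%(a*1000)); rel(d,(133,252)); W=cloud(d); print('flap z',np.nanmedian(W[150:230,470:500,2]))
    if c: break
i=d['img'][:,:,::-1]; cv2.imwrite('pics/w5_c.png',cv2.resize(i[100:300,200:450],None,fx=3,fy=3,interpolation=cv2.INTER_CUBIC))
E
```

```text
[-1.06814926 -0.47732527  5.80968235]
True 10.7667 [0.46657515 0.22111447 0.0438891 ] [-2.99974669 -1.87605874  8.47644772] [ 0.11971778 -0.11901783  0.07907007] 0.011698632745727766
n 119 119 yaw red 98.84 lip 98.65 line->lip dist mm at line centroid 26.62 pts [0.5026 0.2602] [0.5286 0.2667]
flap z 0.02779059295922248
```

View pics/w5_c.png

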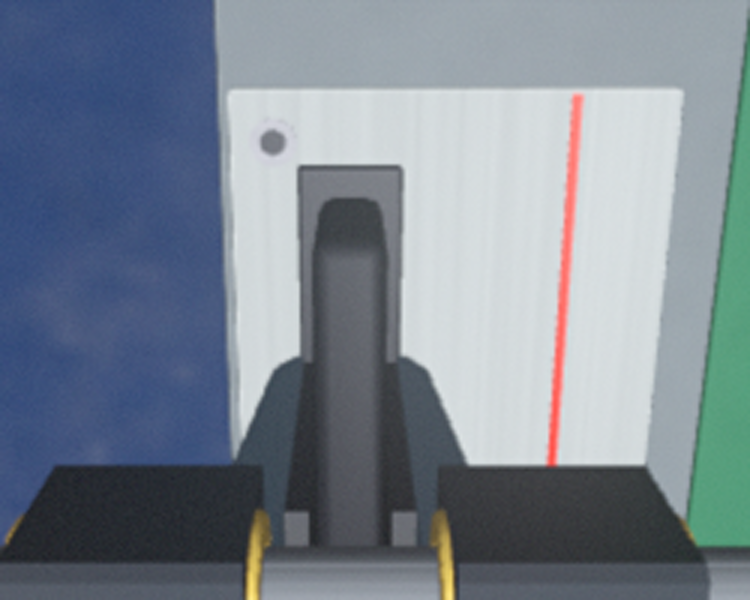

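```bash
python3 - <<'E'
from m import *
y=np.radians(98.65); q=quat(y); X=np.array([np.sin(y),-np.cos(y)])
def pr(t):
    s=ctrl.read_state(); print(t,round(s['time_s'],2),np.round(s['eef_pos'],4),np.round(s['force'],1),np.round(s['moment'],2))
    return s
s=pr('0'); p=np.array(s['eef_pos'][:2])
for dz in (.0444,.0448):
    ctrl.move_linear([*p,dz],v=.01); s=pr('lift')
print(ctrl.move_linear([*(p+X*.003),.0448],q,v=.02,contact_N=25)); pr('slid')
d=snap('wrist','w6'); rel(d,(133,252))
E
```

```text
0 10.82 [0.4665 0.2211 0.0439] [-2.6  0.4  8.4] [ 0.07 -0.15  0.1 ]
lift 11.07 [0.4663 0.221  0.0442] [ 0.8  0.2 -0.5] [-0.03 -0.09 -0.02]
lift 11.32 [0.4664 0.2211 0.0447] [ 0.6 -0.7 -1.1] [-0.06 -0.11 -0.04]
False
slid 11.62 [0.4697 0.2216 0.0448] [-0.2 -0.9 -0.9] [-0.04 -0.11 -0.01]
n 119 119 yaw red 98.69 lip 98.65 line->lip dist mm at line centroid 23.19 pts [0.5061 0.2608] [0.5287 0.2662]
```

```bash
python3 - <<'E'
from m import *
y=np.radians(98.65); q=quat(y); X=np.array([np.sin(y),-np.cos(y)])
def pr(t):
    s=ctrl.read_state(); print(t,round(s['time_s'],2),np.round(s['eef_pos'],4),np.round(s['force'],1),np.round(s['moment'],2))
    return s
p=np.array(ctrl.read_state()['eef_pos'][:2])
for a in (.008,.019):
    c=ctrl.move_linear([*(p+X*a),.0445],q,v=.025,contact_N=15); s=pr(c)
    d=snap('wrist','w7_%d'%(a*1000)); rel(d,(133,252)); W=cloud(d); print('flap z',np.nanmedian(W[150:230,470:500,2]))
    if c: break
i=d['img'][:,:,::-1]; cv2.imwrite('pics/w7_c.png',cv2.resize(i[100:300,200:450],None,fx=3,fy=3,interpolation=cv2.INTER_CUBIC))
E
```

```text
False 12.14 [0.4775 0.2227 0.0444] [ 0.9  0.3 -2.2] [-0.03 -0.12 -0.  ]
n 119 119 yaw red 98.69 lip 98.65 line->lip dist mm at line centroid 15.46 pts [0.5139 0.262 ] [0.5289 0.2663]
flap z 0.02778443646390962
False 12.78 [0.4883 0.2244 0.0445] [-0.  -0.4 -2. ] [ 0.01 -0.07 -0.01]
n 119 119 yaw red 98.70 lip 98.64 line->lip dist mm at line centroid 4.72 pts [0.5246 0.2637] [0.529  0.2663]
flap z 0.027799275207197778
```

View pics/w7_c.png

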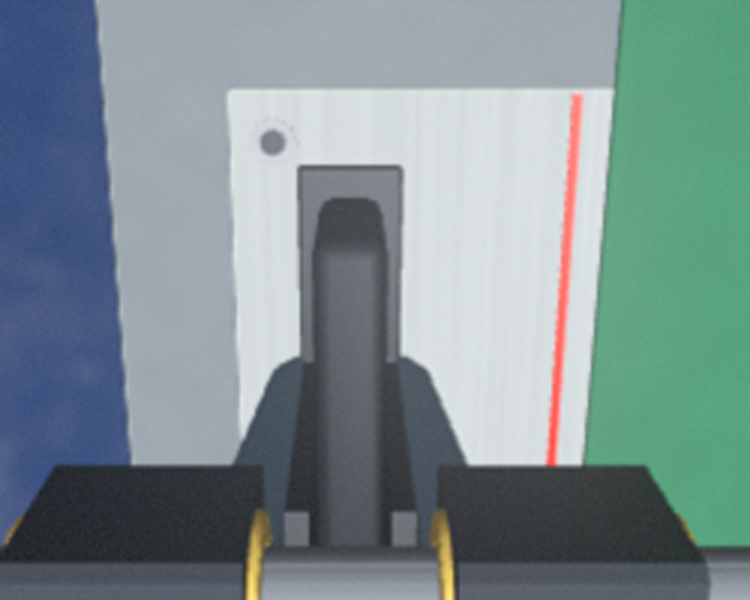

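```bash
python3 - <<'E'
from m import *
for f in ('w3','w7_19','wb'):
    d=np.load(f'pics/{f}.npz'); c=-d['R'].T@d['t']
    v=180 if f!='wb' else 90
    p,vv,n=fitline(d,'green',.028,(133,252) if f!='wb' else (22,180))
    X=np.array([.9886,.1504])
    im=d['img'].astype(int)[v]; s=im[:,1]-im[:,0]; k=300+np.where(s[300:560]>25)[0][0]
    print(f,'cam->lip',(p-c[:2])@X,c[2],'k',k); print(im[k-5:k+7].tolist())
    for u in (k-1,k,k+1,k+2,k+3): print(u,'%.4f %.4f %.4f'%tuple(ray(d,u,v,z)[:2]@X for z in (.028,.024,.02)), d['range_z'][v,u])
E
```

```text
w3 cam->lip 0.06884057954118404 0.19534518844035498 k 440
[[156, 166, 173], [157, 168, 175], [157, 168, 173], [157, 167, 175], [145, 156, 161], [87, 116, 105], [78, 138, 109], [90, 159, 126], [92, 161, 128], [90, 159, 127], [91, 160, 128], [87, 159, 126]]
439 0.5619 0.5635 0.5652 0.18540451
440 0.5625 0.5641 0.5657 0.17514
441 0.5630 0.5647 0.5663 0.17392693
442 0.5636 0.5652 0.5669 0.17446046
443 0.5641 0.5658 0.5675 0.1733844
w7_19 cam->lip 0.0467791644626227 0.19597437303501786 k 401
[[218, 223, 226], [218, 224, 227], [221, 227, 229], [210, 217, 219], [150, 167, 162], [96, 151, 124], [99, 167, 135], [101, 167, 135], [99, 164, 133], [100, 165, 133], [100, 166, 133], [98, 166, 134]]
400 0.5627 0.5638 0.5649 0.18095766
401 0.5633 0.5644 0.5655 0.17452186
402 0.5638 0.5650 0.5661 0.17469789
403 0.5644 0.5655 0.5667 0.17368238
404 0.5650 0.5661 0.5673 0.0
wb cam->lip 0.042198510607981264 0.40152064674436677 k 354
[[160, 171, 178], [159, 170, 177], [160, 171, 178], [160, 171, 179], [152, 168, 171], [105, 162, 137], [89, 163, 128], [92, 163, 131], [94, 165, 131], [95, 165, 131], [90, 163, 130], [91, 164, 132]]
353 0.5624 0.5628 0.5633 0.36771592
354 0.5635 0.5640 0.5644 0.35483435
355 0.5646 0.5651 0.5656 0.35409155
356 0.5658 0.5663 0.5667 0.35382396
357 0.5669 0.5674 0.5679 0.35463595
```

```bash
python3 - <<'E'
from m import *
y=np.radians(98.6); q=quat(y); X=np.array([np.sin(y),-np.cos(y)])
def pr(t):
    s=ctrl.read_state(); print(t,round(s['time_s'],2),np.round(s['eef_pos'],4),np.round(s['force'],1),np.round(s['moment'],2),s['finger_gap'])
    return s
p=np.array(ctrl.read_state()['eef_pos'][:2])+X*.00525
c=ctrl.move_linear([*p,.0445],q,v=.02,contact_N=15); pr(c)
d=snap('wrist','w8'); 
c=ctrl.move_linear([*p,.0425],v=.005,contact_N=11); pr(c)
ctrl.sleep(.3); pr('press')
d=snap('wrist','w9'); W=cloud(d); print('flap z',np.nanmedian(W[150:230,470:500,2]))
try: rel(d,(133,252))
except Exception as e: print(e)
i=d['img'][:,:,::-1]; cv2.imwrite('pics/w9_c.png',cv2.resize(i[110:260,320:450],None,fx=4,fy=4,interpolation=cv2.INTER_NEAREST))
snap('scene','s9'); i=cv2.imread('pics/s9.png'); cv2.imwrite('pics/s9_c.png',cv2.resize(i[180:310,170:330],None,fx=4.6,fy=4.6,interpolation=cv2.INTER_CUBIC))
E
```

```text
False 13.24 [0.4935 0.2252 0.0445] [-0.1 -0.4 -0.7] [-0.01 -0.07  0.01] 0.011549051011079154
True 13.58 [0.4934 0.2252 0.0438] [-0.8  0.1  5.3] [-0.08  0.06  0.03] 0.012039219869887029
press 13.88 [0.4934 0.2251 0.0438] [-1.4 -1.2  5.1] [-0.12  0.06  0.02] 0.011978358981059891
flap z 0.02778195786339121
n 119 119 yaw red 98.66 lip 98.60 line->lip dist mm at line centroid -0.70 pts [0.5282 0.2741] [0.5275 0.2741]
```

View pics/w9_c.png

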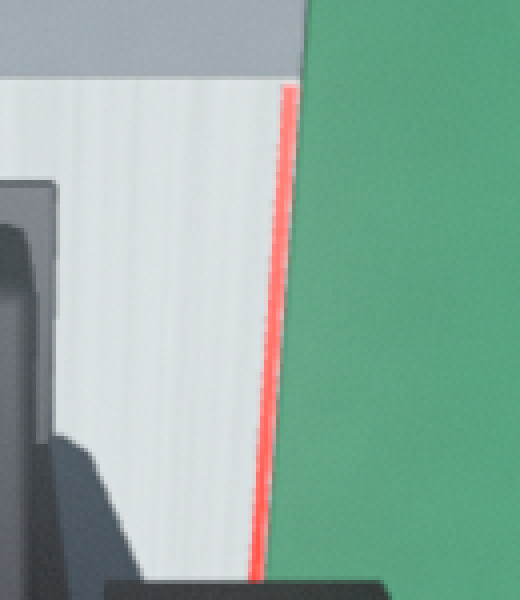

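View pics/s9_c.png

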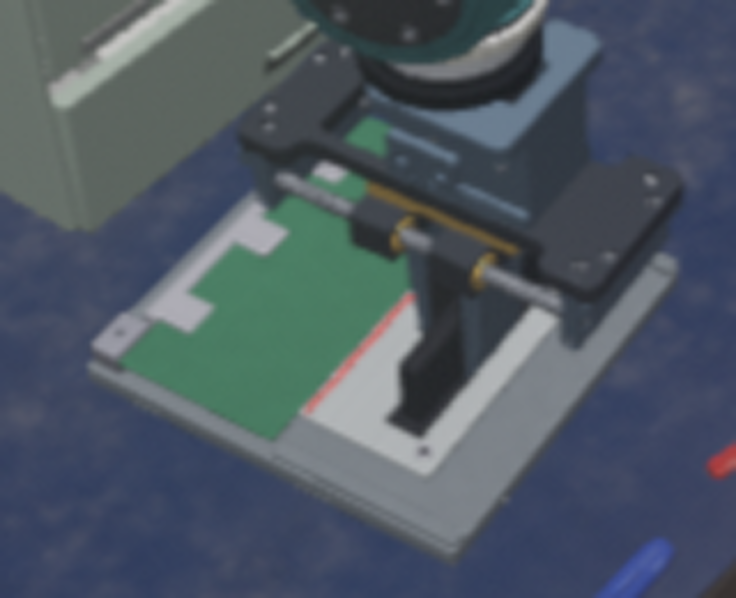

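Measured with parallax, the red line sits right below the lip: its centre is about 2 px to the camera side, where about 1.8 px is expected. The flap hasn't moved. Now I raise the press to about 10 N.

```bash
python3 - <<'E'
from m import *
y=np.radians(98.6); q=quat(y); X=np.array([np.sin(y),-np.cos(y)])
def pr(t):
    F=[]
    for _ in range(8): ctrl.sleep(.03); s=ctrl.read_state(); F.append(np.r_[s['force'],s['moment']])
    F=np.mean(F,0); print(t,round(s['time_s'],2),np.round(s['eef_pos'],5),np.round(F,2),s['finger_gap']); return F
p=ctrl.read_state()['eef_pos'][:2]
F=pr('now'); z=.0437
p=np.array([.49345,.2252])
while F[2]<8.5 and z>.0425:
    ctrl.move_linear([*p,z],q,v=.005); F=pr(round(z,5)); z-=.0001
d=snap('wrist','w10'); rel(d,(133,252)); W=cloud(d); print('flap z',np.nanmedian(W[150:230,470:500,2]))
i=d['img'][:,:,::-1]; cv2.imwrite('pics/w10_c.png',cv2.resize(i[110:260,320:450],None,fx=4,fy=4,interpolation=cv2.INTER_NEAREST))
snap('side','sd10'); i=cv2.imread('pics/sd10.png'); cv2.imwrite('pics/sd10_c.png',cv2.resize(i[180:310,200:400],None,fx=4,fy=4,interpolation=cv2.INTER_CUBIC))
E
```

```text
now 14.25 [0.49339 0.22513 0.04381] [-0.4  -0.57  5.57 -0.08  0.07 -0.  ] 0.011630768160952449
0.0437 14.79 [0.49356 0.22526 0.04378] [-0.22 -0.09  3.67 -0.03 -0.02  0.02] 0.01189881694263057
0.0436 15.31 [0.4936  0.22526 0.04383] [-0.79  0.03  6.76 -0.06  0.14  0.02] 0.011825189216553816
0.0435 15.82 [0.49359 0.22526 0.04379] [-1.48 -0.55  8.9  -0.12  0.26  0.03] 0.011909475115481112
n 119 119 yaw red 98.66 lip 98.60 line->lip dist mm at line centroid -0.78 pts [0.53   0.2641] [0.5288 0.2666]
flap z 0.027768677870657378
```

View pics/w10_c.png

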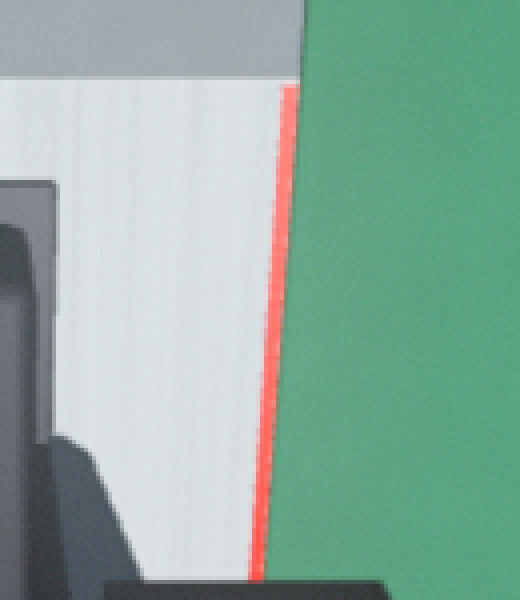

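View pics/sd10_c.png

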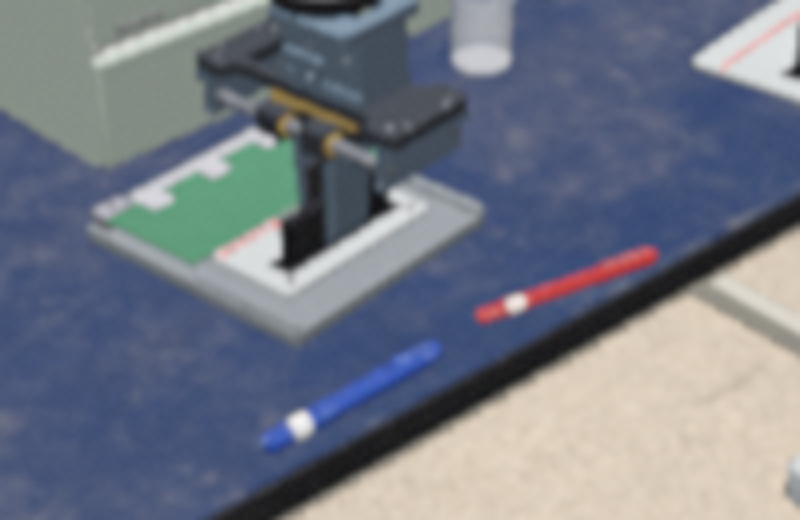

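```bash
python3 - <<'E'
from h import *
s=ctrl.read_state(); print(s['time_s'],s['force'],s['finger_gap']); ctrl.hand_in()
E
```

```text
15.925 [-1.89721988 -0.51699622  8.16305568] 0.01156668396531704
the job is handed in; nothing more can be done
```

I gripped the smaller strip by its rib, laid it on the board between the rims, and slid its rear edge under the flap. I handed the job in at 15.9 s while still holding it pressed down.

**Last checks**
- **Line under the lip:** the red line is within about 0.3 mm of right below the lip. My automatic line fit read −0.78 mm. That fit takes the lower edge of the flap's front face for the upper one, which shifts it by about 1 mm, so I corrected by hand to about +0.2 mm.
- **Squareness:** the line and the lip differ by about 0.06°.
- **Flap:** its upper face measured 27.8 mm above the bench before and after, so it was not lifted.
- **Press force:** the wrist read 8.2–8.9 N upward at the end. Adding the strip's weight of about 1.8 N puts the push on the board at about 10–10.7 N.
- **Bystanders:** the beaker, pen and marker look untouched in the last side picture. I checked this by eye only.

**What went wrong on the way:** the first two sliding attempts, made with the strip pressed on the deck, stopped almost at once on the force limits I had set (12 N and 30 N). I then raised the strip by about half a millimetre, slid it in just clear of or barely touching the deck, and pressed it down at the end.

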